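Set the depth stop of the cup trimming jig and hold its bolt

TASK

Wind the trimming jig's handwheel by its crank handle until the carriage's nose touches the stop bolt. Then reach down into the gap behind the stop bracket and grip the bolt's hexagon head across two flats, without turning the bolt, so that it cannot turn while I tighten the lock nut: finish while still holding the head firmly, with the carriage against the bolt. Leave the pots and tools lying around where they are.

Things in the scene. Friction and masses are not known exactly. Their poses are not given: they have to be found in the camera images.
- jig: Trimming jig fixed to the table. Its plywood bed, 20 mm thick, spans x -110 to 200, y -200 to 200 mm in the jig's frame (origin on the table; y along the rails towards the bracket, x across, away from the wheel, z up). It carries two rails, a handwheel, a grey carriage, a stop bracket, an end plate, and at (150, 0) a chuck of 90 mm diameter with a clay cup, top 119 mm above the table.
- gap_top (a point): Middle of the gap behind the bracket, level with its top, 101 mm above the table. Bracket and end plate are equal upright dark steel plates 12 mm thick, 80 mm wide along the jig's x (40 each side of this point), their facing sides 26 mm from this point along the jig's y: a gap 52 mm wide, open above and at both ends, the bolt head straight below.
- carriage: Grey block 85 x 90 mm on the rails with an upright post (top 85 mm above the table) and a steel nose pin; slides along the jig's y axis towards the bracket, driven by the handwheel through rack and pinion (10 mm per radian). Origin at the middle of its underside.
- nose_tip (a point): End of the carriage's nose pin, on the axis of the stop bolt, 75 mm above the table.
- bolt_tip (a point): Front end of the stop bolt (16 mm thick, sticking out 35 mm from the bracket towards the carriage, through a lock nut), the face that the nose pin touches. It starts 38 to 72 mm from nose_tip; when they touch the carriage stops dead.
- stop_bolt: Steel stop bolt through the bracket. Origin at the centre of its hexagon head, in the middle of the gap, 26 mm below gap_top, 75 mm above the table. Head 24 mm across flats, 20 mm long along the bolt's y axis (its turning axis, the jig's y), 16 mm clear of each plate. x axis square to one pair of flats, z up to a corner; starts rolled up to 0.4 rad about y. Turns if nudged or gripped askew (0.04 N m).
- head_corner (a point): Upper corner of the hexagon head, halfway along it, 13.9 mm from the bolt's axis along the bolt's z axis.
- handwheel (a joint): Turn of the handwheel in rad about the vertical, growing counterclockwise seen from above, which moves the carriage towards the bolt; 7.0 when the nose pin touches the bolt (hard stop there and at 0); starts between 0 and 3.2. Stays where it is left (friction about 0.1 N m, some 2 N at the crank handle).
- wheel_hub (a point): Centre of the handwheel (grey, flat, vertical axis, 114 mm outside diameter) at its rim's height, 94 mm above the table; its x axis points to the crank handle.
- crank_grip (a point): Point on the axis of the upright black crank handle, 50 mm from the wheel's axis, 132 mm above the table, at the height to grip. The handle is a freely spinning round sleeve 20 to 22 mm thick, from 103 to 155 mm above the table; it travels round with the wheel.
- spanner: Bystander: loose open-ended spanner 130 mm long lying on the jig's bed beside the bracket. Origin under its middle.
- loose_cup: Bystander: loose upturned clay cup, 74 mm across, 92 mm high, on the far corner of the jig's bed. Origin under its centre.
- cup_left: Bystander: loose upturned clay cup, 78 mm across, 100 mm high, standing to the left or the right of the jig. Origin under its centre.
- cup_right: Bystander: loose upturned clay cup, 70 mm across, 85 mm high, standing to the left or the right of the jig. Origin under its centre.
- bowl: Bystander: white bowl 120 mm across, 50 mm high, left. Origin under its centre.
- brush: Bystander: brush 170 mm long lying on the right. Origin under its middle.
- rib: Bystander: flat wooden rib (scraper) about 125 x 50 mm, 6 mm thick, lying near left.

How it is judged:
By the outcome, as a careful person would: the job done as asked, in the order asked, and still so for the second after the job is handed in, while the arm keeps its last pose, push and grip.
It also fails if it takes over 51 s, if anything falls off the work surface, if the arm or the gripper's body presses on something with over 40 N, if the wrist force passes 120 N, or if a joint passes its speed limit or range.

ROBOT

A 6-joint arm with a two-finger parallel gripper is mounted at the origin on the work surface. World frame = base frame: x ahead of the robot, y to its left, z up, the work surface at z = 0. Lengths are in m, angles in rad, forces in N, time in s.
With the tool pointing down it reaches from about 0.35 to 0.725 m from the base axis. Payload 4.3 kg.
Tool frame: the origin (TCP) lies on the centre line of the jaws, within the pads' length; the fingertips stand 22 mm ahead of it and the grasp point (between the pads) lies 3 mm ahead of it (ctrl.tips_ahead is the distance from the TCP to the fingertips, in m); z points along the fingers, x is the direction in which the jaws open and shut, and the axes are right-handed (so a half turn about z gives the same grasp; the last joint's range is limited). The gripper opens to 85 mm and grips with 20 to 120 N. Pads are 22 mm wide; open, the fingers measure 114 mm over their backs; the gripper's body (76 mm by 85 mm) begins 54 mm behind the grasp point. The pads swing forward as they close: fully open they stand 13 mm farther back than shut.
Start: joints at [-1.405, 0.377, 0.081, 1.274, 0, 1.46], TCP at [0.157, -0.553, 0.253] pointing down, gripper open.
Joint ranges: [-2.72, 2.72], [-0.84, 1.66], [-1.02, 1.22], [-1.77, 2.12], [-1.37, 1.28], [-3.14, 3.14]. Speed limits (rad/s): [2.57, 2.57, 3.14, 3.14, 3.14, 3.14].

INTERFACE

Orientations are given as a 3x3 rotation matrix whose columns are the frame's x, y, z axes.
In Python, from station import ctrl gives the robot as it stands. Calls block until the motion is done:
- ctrl.move_to(position, orientation): joint-space move of the TCP to a pose.
- ctrl.move_l(position, rot=None, rate=0.15): straight line of the TCP; rot=None keeps the orientation; rate is the mean speed in m/s.
- ctrl.move_j(angles): joint-space move.
- ctrl.release() and ctrl.grasp(): open the fingers fully, or close them until they stop; the grip force is fixed at half the most.
- ctrl.hold(seconds).
- ctrl.solve_ik(position, orientation): joint angles nearest the present ones, or None.
- ctrl.grab_frame(name): name is "side" or "top" or "wrist"; returns the picture (480x640x3 uint8, red, green, blue); there is no depth.
- ctrl.camera_params(name): a dict with "K" (3x3 intrinsics, pixels), "R" (3x3) and "t" (3): a world point X has camera coordinates R X + t. Camera axes: x right, y down, z forward; pixel columns grow to the right and rows downward; lengths in m; the calibration is good to about 2 mm. A picture is of the moment at which its call begins: read the wrist's pose just before it. camera_params takes no time and is no camera call; for the wrist camera it gives the pose at the moment of the call.
A pose or a line that the arm cannot do raises ctrl.PlanningError and nothing moves.
- ctrl.sign_off(): hands the job in, once; it reports no verdict.
Readings, each from a call of its own:
- ctrl.read_clock(): time.
- ctrl.read_joint_positions(): joint angles.
- ctrl.read_dq(): joint speeds.
- ctrl.read_joint_efforts(): joint torques, N m.
- ctrl.read_position(): TCP position.
- ctrl.read_eef_rot(): TCP orientation.
- ctrl.read_ft_force(): force on the tool from outside, world axes, zero at the start.
- ctrl.read_torque(): the same for the moment, N m.
- ctrl.read_opening(): opening from 0.0 (shut) to 1.0 (fully open).
Only numpy, scipy, OpenCV 4.12 (cv2) and the standard library are available. Lean on these libraries where they do the work, as an engineer would, in place of code of your own. Each camera call takes 0.05 s, during which the arm holds its last target.

## Working session

There is one attempt and no reset: what is moved stays moved. The work goes in short steps, each a Python script; the robot and the scene stay as the last script left them, time stands still between calls to the robot, and variables do not carry over. Pictures are saved under pics/ and viewed, and the job is handed in when it is done.

```bash
ls; mkdir -p pics
python3 - <<'E'
from station import ctrl
import cv2,numpy as np
for n in ["side","top","wrist"]:
    p=ctrl.camera_params(n)
    im=ctrl.grab_frame(n)
    cv2.imwrite(f"pics/a_{n}.png",im[...,::-1])
    print(n,p["K"].round(1).tolist(),p["R"].round(3).tolist(),p["t"].round(3).tolist())
print(ctrl.read_clock(),ctrl.tips_ahead,ctrl.read_eef_rot().round(2).tolist())
E
```

```text
pics
side [[540.6, 0.0, 320.3], [0.0, 540.6, 243.7], [0.0, 0.0, 1.0]] [[-0.968, -0.251, -0.009], [-0.178, 0.708, -0.683], [0.178, -0.66, -0.73]] [0.498, 0.157, 1.153]
top [[459.3, 0.0, 313.3], [0.0, 459.3, 239.2], [0.0, 0.0, 1.0]] [[0.024, -1.0, 0.02], [-0.989, -0.027, -0.148], [0.149, -0.016, -0.989]] [-0.007, 0.525, 1.127]
wrist [[378.0, 0.0, 318.6], [0.0, 378.0, 233.9], [0.0, 0.0, 1.0]] [[0.271, -0.963, -0.002], [-0.922, -0.26, 0.288], [-0.277, -0.076, -0.958]] [-0.573, -0.037, 0.379]
0.15 0.022 [[0.27, -0.96, -0.0], [-0.96, -0.27, 0.0], [-0.0, -0.0, -1.0]]
```

View pics/a_side.png

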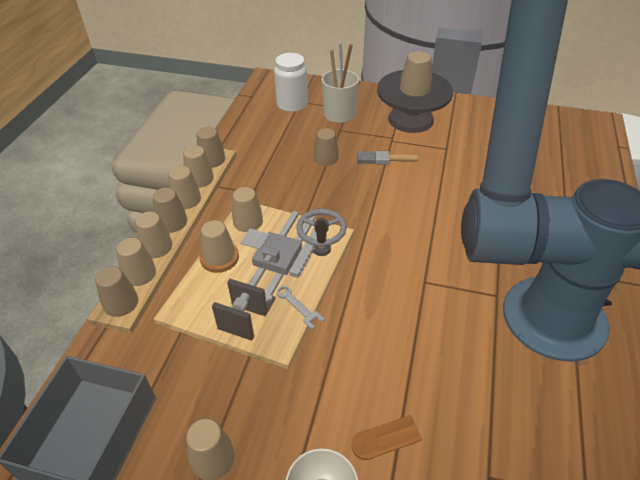

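View pics/a_top.png

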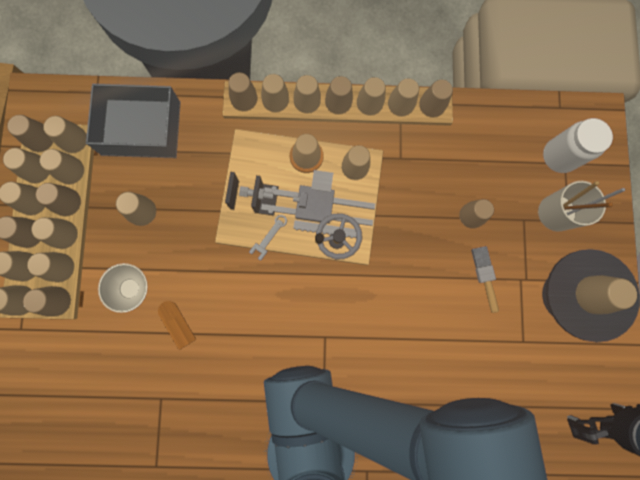

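View pics/a_wrist.png

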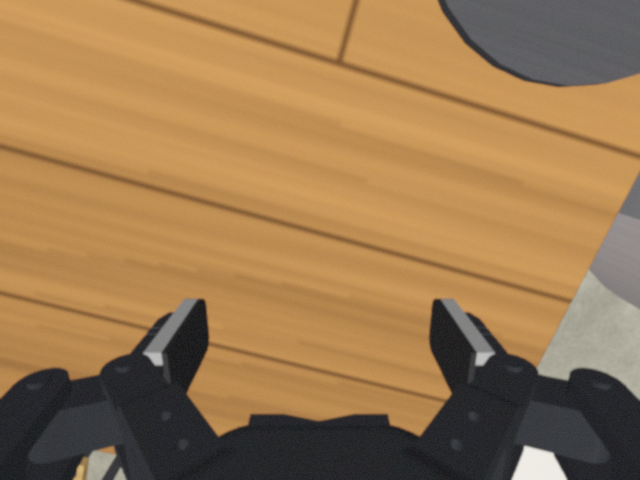

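Run:
```python
import cv2
im=cv2.imread("pics/a_top.png")[120:275,205:395]
cv2.imwrite("pics/a_top_c.png",cv2.resize(im,None,fx=4,fy=3.8709677 and 4,interpolation=cv2.INTER_CUBIC)[:600])
im=cv2.imread("pics/a_side.png")[180:370,150:360]
cv2.imwrite("pics/a_side_c.png",cv2.resize(im,None,fx=3,fy=3,interpolation=cv2.INTER_CUBIC))
```

```text
(no output)
```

View pics/a_top_c.png

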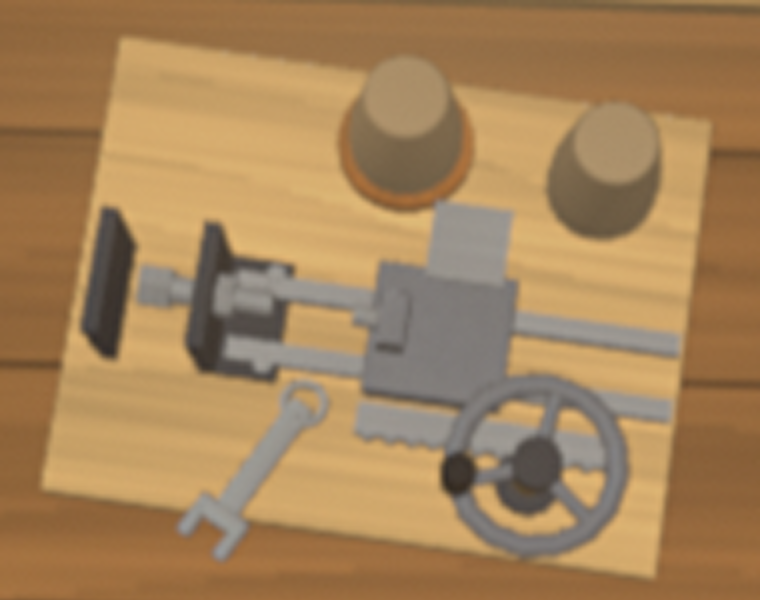

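View pics/a_side_c.png

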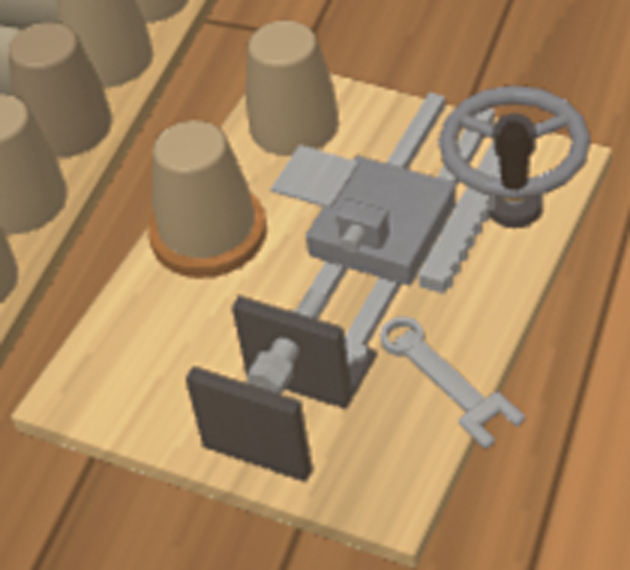

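```bash
cat > h.py <<'E'
from station import ctrl
import numpy as np, cv2
from scipy.optimize import least_squares
P={n:ctrl.camera_params(n) for n in ["side","top"]}
def proj(X,p):
    c=np.asarray(X)@p["R"].T+p["t"]; q=c@p["K"].T; return q[...,:2]/q[...,2:]
def ray(uv,z,p):
    d=p["R"].T@np.linalg.solve(p["K"],np.r_[uv,1.]); c=-p["R"].T@p["t"]
    return c+d*(z-c[2])/d[2]
tc=lambda u,v:np.array([u/4+205,v/4+120])-0.375
sc=lambda u,v:np.array([u/3+150,v/3+180])-0.333
E
python3 - <<'E'
from h import *
cor=np.array([[.2,.2,.02],[.2,-.2,.02],[-.11,-.2,.02],[-.11,.2,.02]])
obs=np.array([tc(118,38),tc(711,120),tc(655,578),tc(42,490)])
sco=np.array([sc(416,553),sc(610,150),sc(14,418)]); sx=cor[[3,2,0]]
def T(q,X):
    c,s=np.cos(q[2]),np.sin(q[2]); return np.asarray(X)@np.array([[c,-s,0],[s,c,0],[0,0,1]]).T+[q[0],q[1],0]
f=lambda q:np.r_[(proj(T(q,cor),P["top"])-obs).ravel(),(proj(T(q,sx),P["side"])-sco).ravel()]
r=least_squares(f,[.5,0,0]);q=r.x
print(q,r.fun.round(1))
def inv(w):
    c,s=np.cos(q[2]),np.sin(q[2]); d=w[:2]-q[:2]; return np.r_[c*d[0]+s*d[1],-s*d[0]+c*d[1]]
for n,uv,z in [("hub",tc(535,465),.094),("cranktop",tc(458,473),.155),("brA",tc(207,222),.101),("brB",tc(190,348),.101),("endA",tc(106,207),.101),("endB",tc(84,330),.101),("bolthead",tc(156,286),.085)]:
    w=ray(uv,z,P["top"]);print(n,w.round(4),inv(w).round(4))
for n,uv,z in [("hub",sc(515,143),.094),("cranktop",sc(514,122),.155),("brOut1",sc(238,297),.101),("brOut2",sc(345,340),.101),("endL",sc(190,372),.101),("endR",sc(302,407),.101)]:
    w=ray(uv,z,P["side"]);print("side",n,w.round(4),inv(w).round(4))
E
```

```text
[ 0.59832252  0.04867188 -0.11192647] [-0.2 -0.   0.1  0.   0.4  0.3 -0.7  0.9  0.1  0.5  0.6 -1.3 -1.5 -0.6]
hub [ 0.5269 -0.0532  0.094 ] [-0.0596 -0.1092]
cranktop [ 0.5113 -0.0049  0.155 ] [-0.0804 -0.0629]
brA [0.6708 0.1507 0.101 ] [0.0606 0.1094]
brB [0.5918 0.1576 0.101 ] [-0.0187  0.1075]
endA [0.6784 0.2127 0.101 ] [0.0613 0.172 ]
endB [0.6011 0.2221 0.101 ] [-0.0166  0.1726]
bolthead [0.6338 0.1822 0.085 ] [0.0203 0.1366]
side hub [ 0.5245 -0.051   0.094 ] [-0.0622 -0.1073]
side cranktop [ 0.5148 -0.0123  0.155 ] [-0.0761 -0.07  ]
side brOut1 [0.6686 0.1444 0.101 ] [0.0591 0.103 ]
side brOut2 [0.5862 0.1616 0.101 ] [-0.0247  0.1109]
side endL [0.676  0.2115 0.101 ] [0.059  0.1705]
side endR [0.5956 0.2199 0.101 ] [-0.0218  0.1699]
```

Run:
```python
from h import *
p=ctrl.camera_params("wrist");R=ctrl.read_eef_rot();x=ctrl.read_position()
print("cam in tool",(R.T@(-p["R"].T@p["t"]-x)).round(4)); print("cam axes in tool",(R.T@p["R"].T).round(3))
yaw=-.112
for a in (0,np.pi):
  for nm,pos in [("handle",[.512,-.008,.27]),("gap",[.632,.185,.2])]:
   for yw in (yaw,):
    c,s=np.cos(yw+a),np.sin(yw+a)
    Rt=np.array([[c,s,0],[s,-c,0],[0,0,-1.]])
    print(nm,a,ctrl.solve_ik(pos,Rt))
```

```text
cam in tool [-0.0004 -0.0733 -0.1203]
cam axes in tool [[ 1.    -0.001 -0.   ]
 [ 0.001  0.958  0.288]
 [ 0.    -0.288  0.958]]
handle 0 [-0.13955848  0.24435791 -0.06110683  1.26533159  0.          1.54323785]
gap 0 [0.18849274 0.56979725 0.24847756 1.24947663 0.         1.87128906]
handle 3.141592653589793 [-0.13955848  0.24435791 -0.06110683  1.26533159  0.         -1.5983548 ]
gap 3.141592653589793 [ 0.18849274  0.56979725  0.24847756  1.24947663  0.         -1.27030359]
```

```bash
cat >> h.py <<'E'
def Rdown(yw):
    c,s=np.cos(yw),np.sin(yw); return np.array([[c,s,0],[s,-c,0],[0,0,-1.]])
def snap(name,f):
    p=ctrl.camera_params(name); im=ctrl.grab_frame(name)[...,::-1]; cv2.imwrite(f"pics/{f}.png",im); np.savez(f"pics/{f}.npz",**p); return p,im
def load(f):
    d=np.load(f"pics/{f}.npz"); return {k:d[k] for k in ("K","R","t")}
E
python3 - <<'E'
from h import *
ctrl.move_to([.54,.07,.31],Rdown(-.112))
snap("wrist","b_wrist"); print(ctrl.read_clock(),ctrl.read_position())
E
```

```text
2.8 [0.54013478 0.06918557 0.30989628]
```

View pics/b_wrist.png

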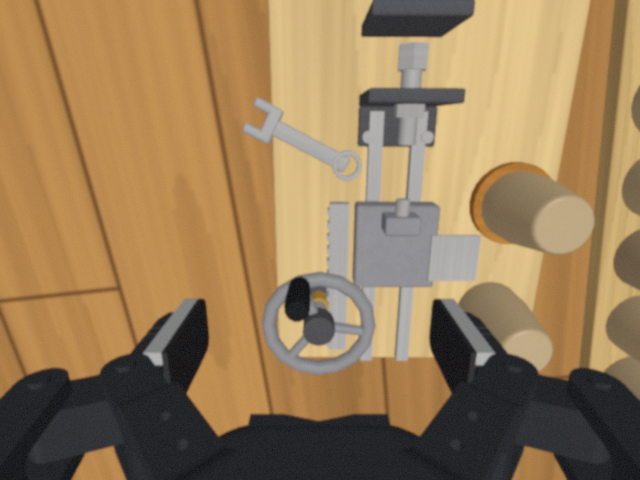

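Run:
```python
import cv2
im=cv2.imread("pics/b_wrist.png")
cv2.imwrite("pics/b_c1.png",cv2.resize(im[260:385,250:390],None,fx=4.5,fy=4.5,interpolation=cv2.INTER_CUBIC))
cv2.imwrite("pics/b_c2.png",cv2.resize(im[0:150,330:490],None,fx=4,fy=4,interpolation=cv2.INTER_CUBIC))
```

```text
(no output)
```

View pics/b_c1.png

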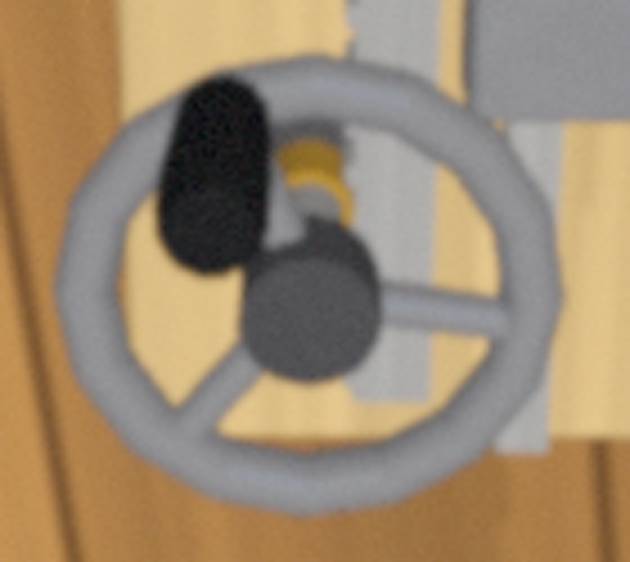

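View pics/b_c2.png

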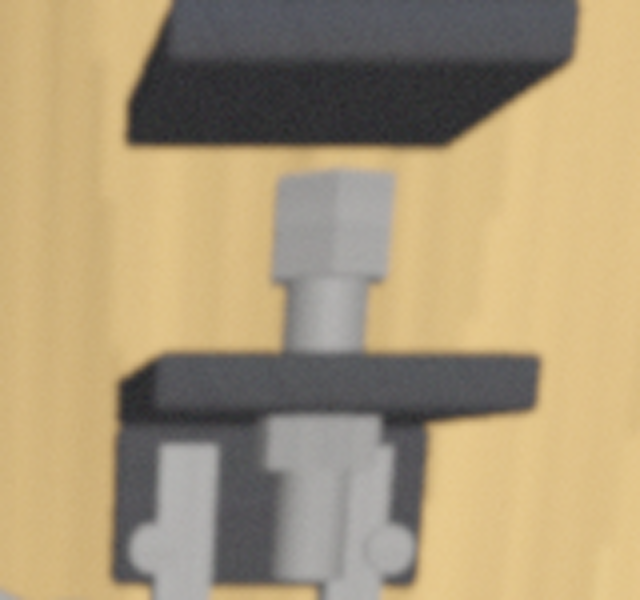

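```bash
cat > q.py <<'E'
from h import *
q=np.array([ 0.59832252,0.04867188,-0.11192647])
def inv(w):
    c,s=np.cos(q[2]),np.sin(q[2]); d=w[:2]-q[:2]; return np.r_[c*d[0]+s*d[1],-s*d[0]+c*d[1]]
def fwd(j):
    c,s=np.cos(q[2]),np.sin(q[2]); return np.array([c*j[0]-s*j[1],s*j[0]+c*j[1]])+q[:2]
E
python3 - <<'E'
from q import *
p=load("b_wrist")
c1=lambda u,v:np.array([u/4.5+250,v/4.5+260])-.4
c2=lambda u,v:np.array([u/4+330,v/4])-.375
for n,uv,z in [("hub",c1(309,285),.094),("htop",c1(213,220),.155),("hbot",c1(222,128),.103),
 ("brIL",c2(165,354),.101),("brIR",c2(540,355),.101),("brOL",c2(152,408),.101),("brOR",c2(535,408),.101),
 ("endOL",c2(165,58),.101),("endOR",c2(570,58),.101),("cornerF",c2(330,276),.0885),("cornerB",c2(340,171),.0885),("boltL",c2(287,320),.075),("boltR",c2(365,320),.075),("boltTip",c2(308,578),.083),
 ("nose tip",np.array([402.,199]),.08)]:
    w=ray(uv,z,p);print(n,w.round(4),inv(w).round(4))
E
```

```text
hub [ 0.5257 -0.0503  0.094 ] [-0.0611 -0.1064]
htop [ 5.142e-01 -3.000e-04  1.550e-01] [-0.0781 -0.058 ]
hbot [ 0.5124 -0.0062  0.103 ] [-0.0792 -0.0641]
brIL [0.5934 0.1625 0.101 ] [-0.0176  0.1125]
brIR [0.6693 0.1535 0.101 ] [0.0588 0.1121]
brOL [0.59   0.1524 0.101 ] [-0.0199  0.1021]
brOR [0.6682 0.1434 0.101 ] [0.0589 0.1019]
endOL [0.5974 0.2159 0.101 ] [-0.0196  0.1661]
endOR [0.6753 0.207  0.101 ] [0.0588 0.1659]
cornerF [0.6305 0.1745 0.0885] [0.0179 0.1286]
cornerB [0.6334 0.1941 0.0885] [0.0186 0.1484]
boltL [0.624  0.1679 0.075 ] [0.0122 0.1214]
boltR [0.6409 0.166  0.075 ] [0.0292 0.1213]
boltTip [0.6242 0.1131 0.083 ] [0.0185 0.0669]
nose tip [0.6181 0.0629 0.08  ] [0.0181 0.0164]
```

Run:
```python
from q import *
hub=np.array([-.061,-.1072]); th=np.radians(111.3)
h=fwd(hub+.05*np.array([np.cos(th),np.sin(th)])); R=Rdown(q[2]); print(h)
ctrl.move_to([*h,.20],R)
snap("wrist","c_wrist")
ctrl.move_l([*h,.135],rate=.12)
print(ctrl.read_ft_force().round(1))
ctrl.grasp()
print(ctrl.read_clock(),ctrl.read_ft_force().round(1),ctrl.read_torque().round(2),ctrl.read_position().round(4),ctrl.read_opening()*85)
snap("wrist","c2_wrist")
```

```text
[ 0.51288498 -0.00272238]
[0.4 0.4 0.4]
4.7583 [ 0.2 -0.8  2.9] [-0.08  0.13 -0.02] [ 0.5132 -0.0028  0.1354] 20.117456552787512
```

View pics/c_wrist.png

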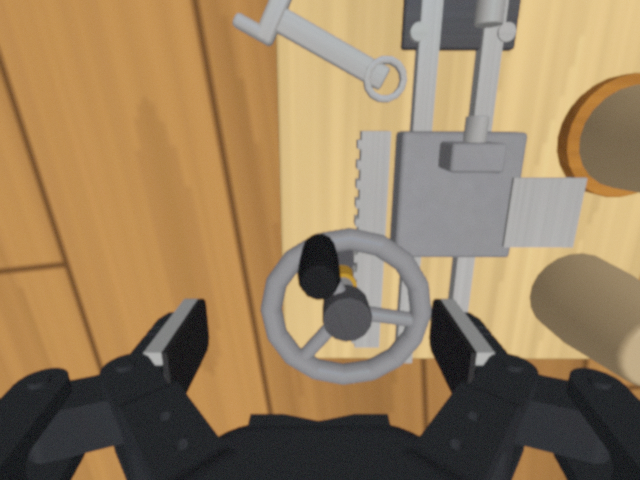

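View pics/c2_wrist.png

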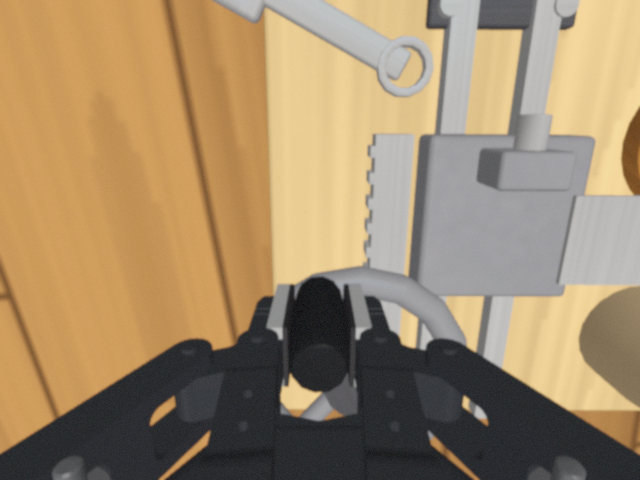

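Run:
```python
from q import *
import json
R=Rdown(q[2]); th0=np.radians(111.3)+q[2]
x0=ctrl.read_position(); C=fwd([-.061,-.1072])
th0=np.arctan2(*(x0[:2]-C)[::-1]); C=x0[:2]-.05*np.array([np.cos(th0),np.sin(th0)])
json.dump([*C,th0],open("c.json","w"))
for k in range(1,7):
    th=th0+k*.2
    ctrl.move_l([*(C+.05*np.array([np.cos(th),np.sin(th)])),.135],rate=.06)
    f=ctrl.read_ft_force(); er=np.array([np.cos(th),np.sin(th)]); et=np.array([-er[1],er[0]])
    print(k,round(ctrl.read_clock(),2),"rad %.1f tan %.1f z %.1f"%(f[:2]@er,f[:2]@et,f[2]),ctrl.read_torque().round(2),ctrl.read_position().round(4))
```

```text
1 5.12 rad 0.0 tan 0.4 z 5.7 [-0.01  0.19 -0.02] [ 0.5036 -0.0065  0.1354]
2 5.43 rad 0.2 tan -0.1 z 6.4 [-0.01  0.11 -0.01] [ 0.4949 -0.0121  0.1354]
3 5.75 rad -0.1 tan -0.2 z 6.1 [-0.06  0.09  0.02] [ 0.4875 -0.0193  0.1354]
4 6.07 rad -0.2 tan 0.2 z 6.1 [-0.17  0.01  0.04] [ 0.4819 -0.0276  0.1354]
5 6.38 rad -1.5 tan 1.6 z 5.9 [-0.23 -0.06 -0.  ] [ 0.4781 -0.0368  0.1354]
6 6.7 rad -0.8 tan 1.3 z 5.7 [-0.21 -0.19 -0.05] [ 0.4762 -0.0464  0.1354]
```

Run:
```python
from q import *
snap("wrist","d_wrist");
```

```text
(no output)
```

View pics/d_wrist.png

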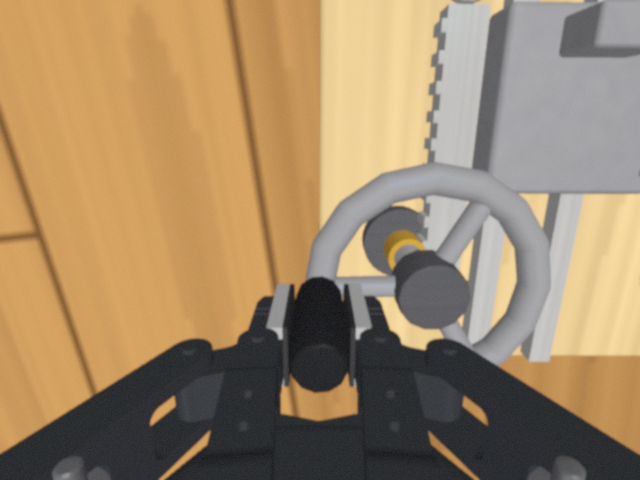

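Run:
```python
from q import *
import json
cx,cy,th0=json.load(open("c.json")); C=np.array([cx,cy])
k=1.2
while k<5.6:
    k+= .2 if k<4.19 else .04
    th=th0+k; er=np.array([np.cos(th),np.sin(th)]); et=np.array([-er[1],er[0]])
    x=C+.05*er
    ctrl.move_l([*x,.135],rate=.06 if k<4.2 else .05)
    f=ctrl.read_ft_force(); e=ctrl.read_position()[:2]-x
    print("%.2f t%.2f rad %.1f tan %.1f z %.1f err(mm) r%.1f t%.1f"%(k,ctrl.read_clock(),f[:2]@er,f[:2]@et,f[2],1e3*e@er,1e3*e@et))
    if f[:2]@et<-7 or np.linalg.norm(f)>30: break
snap("wrist","e_wrist")
```

```text
1.40 t7.07 rad -1.5 tan 1.2 z 4.3 err(mm) r-0.2 t0.9
1.60 t7.38 rad -1.3 tan 1.0 z 5.0 err(mm) r-0.2 t0.9
1.80 t7.70 rad -1.3 tan 0.9 z 5.1 err(mm) r-0.2 t0.7
2.00 t8.02 rad -1.6 tan 1.1 z 5.4 err(mm) r-0.2 t0.6
2.20 t8.33 rad -1.9 tan 0.8 z 5.4 err(mm) r-0.1 t0.6
2.40 t8.65 rad -2.0 tan 0.8 z 6.5 err(mm) r-0.1 t0.4
2.60 t8.97 rad -1.2 tan 1.5 z 6.0 err(mm) r-0.1 t0.3
2.80 t9.28 rad -1.1 tan 1.5 z 6.8 err(mm) r-0.0 t0.2
3.00 t9.60 rad -0.5 tan 0.5 z 6.4 err(mm) r0.0 t0.1
3.20 t9.92 rad -0.3 tan 0.3 z 6.0 err(mm) r0.0 t0.1
3.40 t10.23 rad -0.5 tan 1.0 z 7.0 err(mm) r0.1 t0.0
3.60 t10.55 rad -0.1 tan 1.3 z 6.3 err(mm) r0.1 t0.0
3.80 t10.87 rad 0.8 tan 0.7 z 6.0 err(mm) r0.2 t-0.1
4.00 t11.18 rad 1.1 tan 0.7 z 5.2 err(mm) r0.2 t-0.0
4.20 t11.53 rad 0.9 tan -1.0 z 5.9 err(mm) r0.2 t-0.1
4.24 t11.78 rad 1.4 tan -0.9 z 6.0 err(mm) r0.2 t-0.6
4.28 t12.03 rad 0.5 tan -2.0 z 5.2 err(mm) r0.2 t-0.8
4.32 t12.28 rad 1.3 tan -1.0 z 5.3 err(mm) r0.2 t-0.8
4.36 t12.53 rad 0.4 tan -1.2 z 6.1 err(mm) r0.2 t-0.8
4.40 t12.78 rad 1.5 tan -0.5 z 5.2 err(mm) r0.2 t-0.8
4.44 t13.03 rad 0.8 tan -1.1 z 6.1 e
[... 238 characters left out ...]
 t14.28 rad 0.9 tan -0.9 z 5.6 err(mm) r0.2 t-0.6
4.68 t14.53 rad 1.6 tan -1.0 z 5.4 err(mm) r0.2 t-0.5
4.72 t14.78 rad 2.5 tan -0.8 z 6.0 err(mm) r0.2 t-0.5
4.76 t15.03 rad 1.6 tan -1.0 z 4.8 err(mm) r0.2 t-0.4
4.80 t15.28 rad 1.2 tan -0.8 z 6.6 err(mm) r0.2 t-0.4
4.84 t15.53 rad 1.2 tan -1.4 z 5.6 err(mm) r0.2 t-0.3
4.88 t15.78 rad 1.8 tan -0.7 z 6.0 err(mm) r0.2 t-0.3
4.92 t16.03 rad 1.8 tan -2.2 z 5.5 err(mm) r0.2 t-0.3
4.96 t16.28 rad 0.3 tan -0.4 z 5.5 err(mm) r0.2 t-0.3
5.00 t16.53 rad 0.6 tan -1.8 z 6.6 err(mm) r0.2 t-0.2
5.04 t16.78 rad 1.0 tan -1.2 z 5.7 err(mm) r0.2 t-0.2
5.08 t17.03 rad -0.0 tan -4.6 z 4.7 err(mm) r0.2 t-1.1
5.12 t17.28 rad -0.1 tan -10.6 z 1.0 err(mm) r0.2 t-2.9
```

View pics/e_wrist.png

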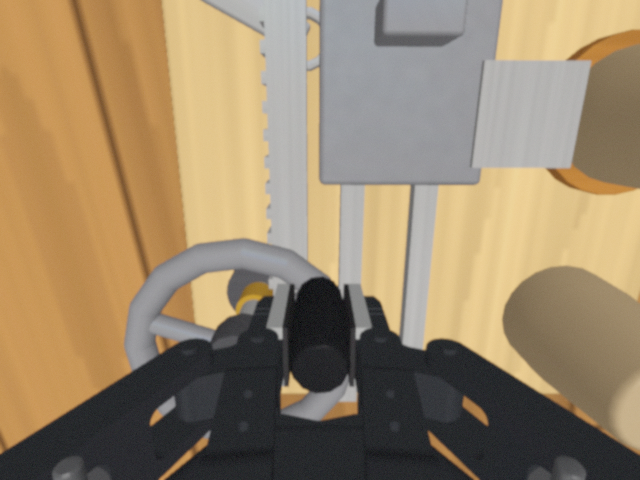

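Run:
```python
from q import *
R=Rdown(q[2]); 
ctrl.release(); x=ctrl.read_position()
ctrl.move_l([x[0],x[1],.225],rate=.2)
print(ctrl.read_clock(),ctrl.read_ft_force().round(1))
for i,dx in enumerate((-.025,.025)):
    ctrl.move_to([*fwd([.0205+dx,.096]),.165],R) if i==0 else ctrl.move_l([*fwd([.0205+dx,.096]),.165],rate=.15)
    p,im=snap("wrist",f"f{i}_wrist"); print(ctrl.read_clock())
    h=proj(np.r_[fwd([.0205,.139]),.075],p).round().astype(int); print(h)
    x0,y0=max(h[0]-80,0),max(h[1]-65,0)
    cv2.imwrite(f"pics/f{i}_c.png",cv2.resize(im[y0:y0+130,x0:x0+160],None,fx=4.5,fy=4.5,interpolation=cv2.INTER_CUBIC)); print(x0,y0)
```

```text
18.5833 [ 0.1 -0.4 -0.5]
19.3833
[365 176]
285 111
19.9167
[274 176]
194 111
```

View pics/f0_wrist.png

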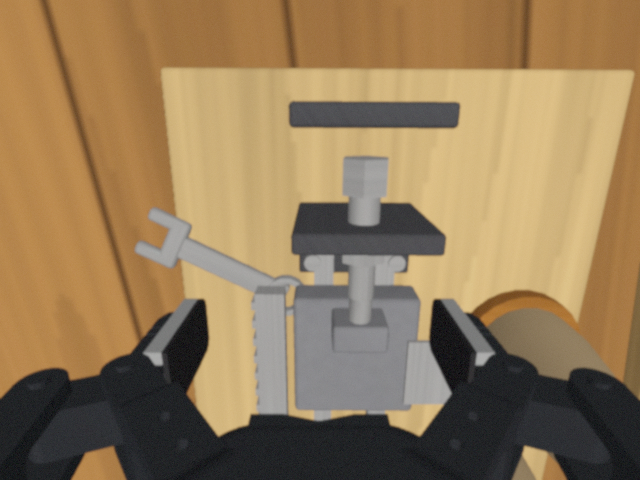

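View pics/f0_c.png

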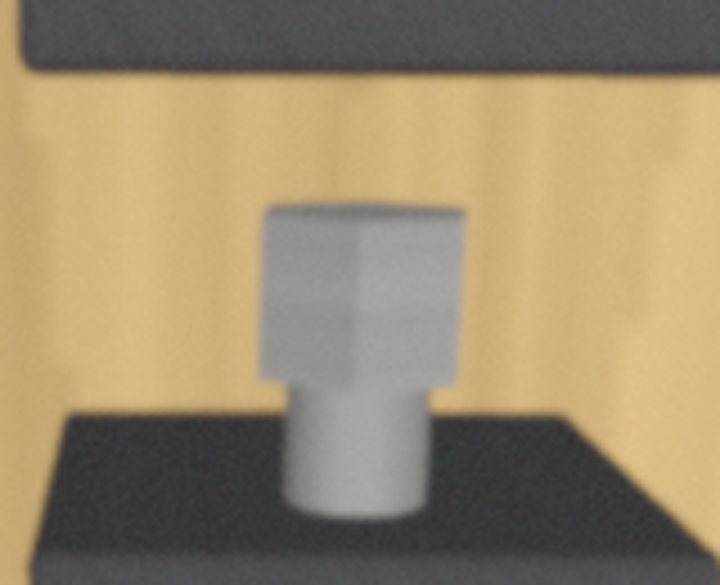

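View pics/f1_c.png

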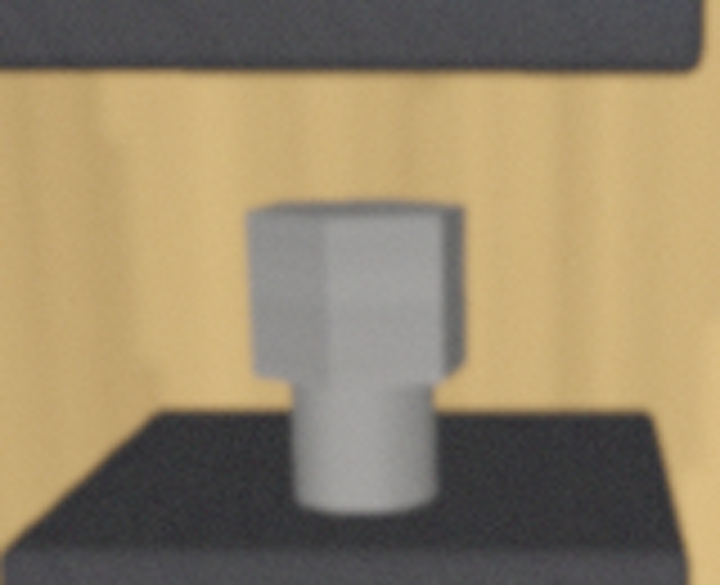

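Run:
```python
from q import *
ps=[load("f0_wrist"),load("f1_wrist")]
off=[285,194]
obs=np.array([263,461,355.5, 251,464.5,327.5,441]); obs=np.r_[obs[:3]/4.5+285,obs[3:]/4.5+194]-.4
ex=np.array([np.cos(q[2]),np.sin(q[2]),0]);
def pred(v):
    x,ph,z=v; out=[]
    for i in (0,1):
        c=np.r_[fwd([x,.139]),z]; a=ph+np.arange(6)*np.pi/3
        P3=c+.01386*(np.sin(a)[:,None]*ex+np.cos(a)[:,None]*np.array([0,0,1.]))
        u=proj(P3,ps[i])[:,0]
        out+= [u.min(),u.max(),u[0]]+([u[1]] if i else [])
    return np.array(out)
for fixz in (1,0):
  for p0 in (-.3,0,.3):
    f=(lambda v:pred([v[0],v[1],.075])-obs) if fixz else (lambda v:pred(v)-obs)
    r=least_squares(f,[.0205,p0]+([] if fixz else [.075])); print(r.x.round(4),r.cost.round(3),r.fun.round(2))
# y checks & gap
for i,o in enumerate(off):
    c=lambda u,v:np.array([u/4.5+o,v/4.5+111])-.4
    print([inv(ray(c(u,v),z,ps[i])).round(4) for u,v,z in [((352,327)[i],(388,382)[i],.0885),((359,328)[i],(208,214)[i],.0885),(300,70,.101),(200,(556,552)[i],.101)]])
    print("tip",)
```

```text
[ 0.0205 -0.163 ] 0.782 [-0.76  0.27  0.34 -0.62  0.6  -0.05  0.23]
[ 0.0205 -0.163 ] 0.782 [-0.76  0.27  0.34 -0.62  0.6  -0.05  0.23]
[ 0.0205 -0.163 ] 0.782 [-0.76  0.27  0.34 -0.62  0.6  -0.05  0.23]
[ 0.0205 -0.1602  0.0744] 0.72 [-0.84  0.06  0.23 -0.46  0.59  0.12  0.31]
[ 0.0205 -0.1602  0.0744] 0.72 [-0.84  0.06  0.23 -0.46  0.59  0.12  0.31]
[ 0.0205 -0.1602  0.0744] 0.72 [-0.84  0.06  0.23 -0.46  0.59  0.12  0.31]
[array([0.018 , 0.1301]), array([0.0181, 0.1508]), array([0.0101, 0.1661]), array([0.    , 0.1134])]
tip
[array([0.0179, 0.1304]), array([0.0188, 0.1498]), array([0.0182, 0.1658]), array([0.0044, 0.1133])]
tip
```

```bash
cat >> q.py <<'E'
def pose(phi,x=.0205,y=.1397,z=.075):
    ex=np.array([np.cos(q[2]),np.sin(q[2]),0]); ez=np.array([0,0,1.])
    xb=np.cos(phi)*ex-np.sin(phi)*ez; zt=-(np.sin(phi)*ex+np.cos(phi)*ez)
    return np.r_[fwd([x,y]),z], np.c_[xb,np.cross(zt,xb),zt]
E
python3 - <<'E'
from q import *
H,R=pose(-.16)
print(ctrl.solve_ik(H-.003*R[:,2],R))
x=ctrl.read_position(); 
ctrl.move_to(H-.093*R[:,2],R)
p,im=snap("wrist","g_wrist"); print(ctrl.read_clock(),proj(H,p))
E
```

```text
[ 0.21051616  0.53186044 -0.16177271  0.72527934 -0.0505069   1.88939517]
20.35 [323.95670661 249.53372841]
```

View pics/g_wrist.png

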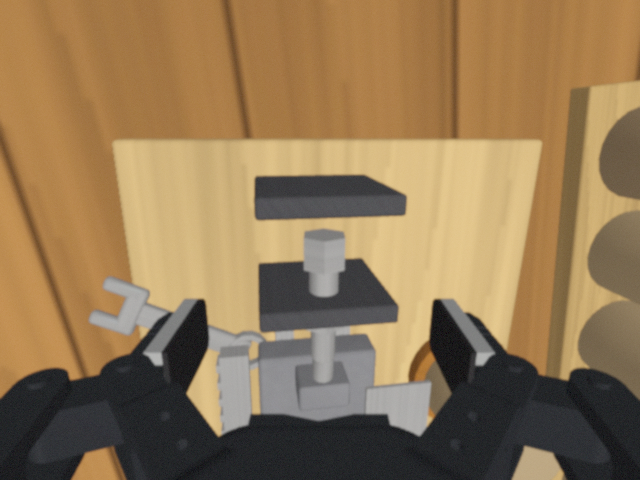

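Run:
```python
from q import *
H,R=pose(-.16)
ctrl.move_l(H-.063*R[:,2],R,rate=.12); ctrl.hold(.2)
p,im=snap("wrist","h_wrist"); print(ctrl.read_clock(),proj(H,p),1e3*(R.T@(ctrl.read_position()-(H-.063*R[:,2]))), R.T@ctrl.read_eef_rot())
h=proj(H,p).round().astype(int); x0,y0=h[0]-60,h[1]-50
print(x0,y0); cv2.imwrite("pics/h_c.png",cv2.resize(im[y0:y0+100,x0:x0+120],None,fx=6,fy=6,interpolation=cv2.INTER_CUBIC))
```

```text
21.0 [317.09814649 267.62409267] [ 0.82647163 -0.12703002 -0.79566038] [[ 9.99998953e-01 -2.08771972e-04  1.43191536e-03]
 [ 2.09431958e-04  9.99999872e-01 -4.60777129e-04]
 [-1.43181898e-03  4.61076535e-04  9.99998869e-01]]
257 218
```

View pics/h_c.png

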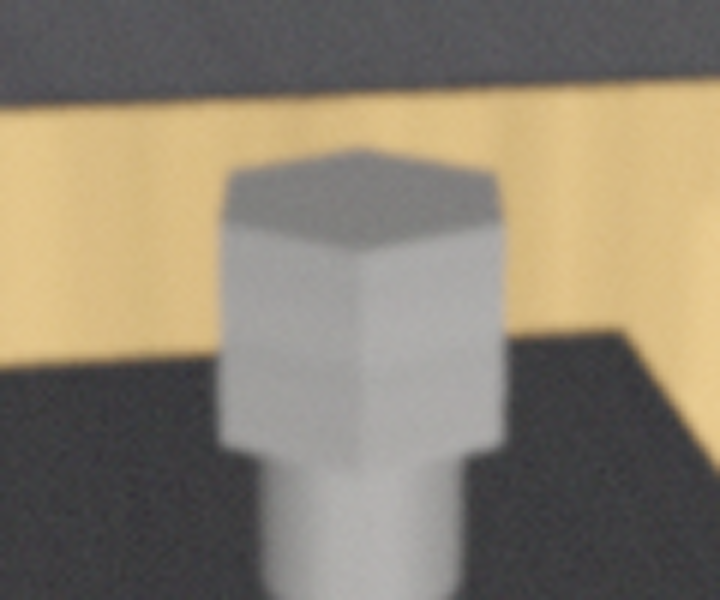

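View pics/h_wrist.png

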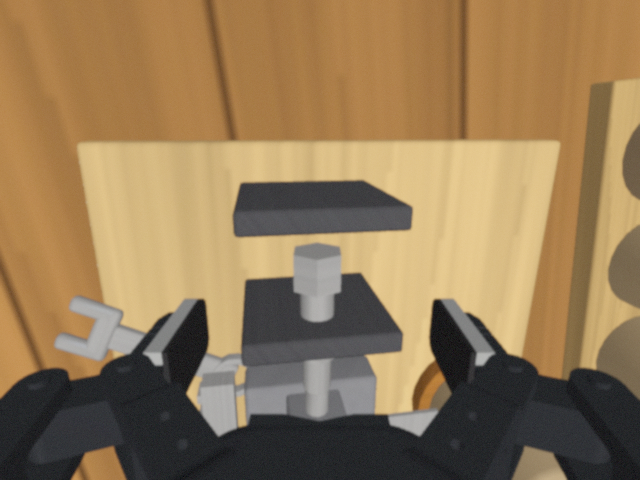

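Run:
```python
from q import *
H,R=pose(-.17)
G=H-.003*R[:,2]; off=np.array([-.0008,.0001,.0008])
ctrl.move_l(G+R@off,R,rate=.1); ctrl.hold(.15)
e=R.T@(ctrl.read_position()-G); print(ctrl.read_clock(),1e3*e,ctrl.read_ft_force().round(1))
off-=e
if np.abs(e).max()>2e-4: ctrl.move_l(G+R@off,R,rate=.05); ctrl.hold(.15)
print(1e3*(R.T@(ctrl.read_position()-G)),(R.T@ctrl.read_eef_rot()).round(4)[0])
p,im=snap("wrist","i_wrist"); print(ctrl.read_clock(),proj(H,p))
h=proj(H,p).round().astype(int); x0,y0=h[0]-70,h[1]-60
cv2.imwrite("pics/i_c.png",cv2.resize(im[y0:y0+120,x0:x0+140],None,fx=5,fy=5,interpolation=cv2.INTER_CUBIC))
```

```text
21.9083 [ 0.16578353 -0.21295785 -0.22746657] [ 0.1 -0.2 -0.4]
[-0.93650289  0.33955671  0.96250988] [ 1.e+00 -0.e+00  1.e-04]
22.3583 [321.8891194  329.67739606]
```

View pics/i_wrist.png

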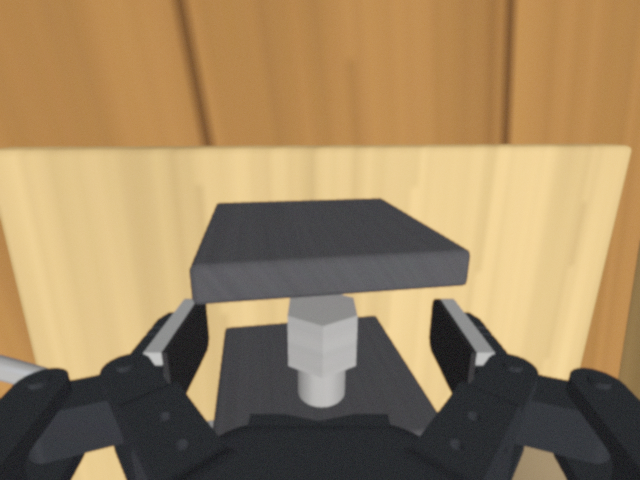

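View pics/i_c.png

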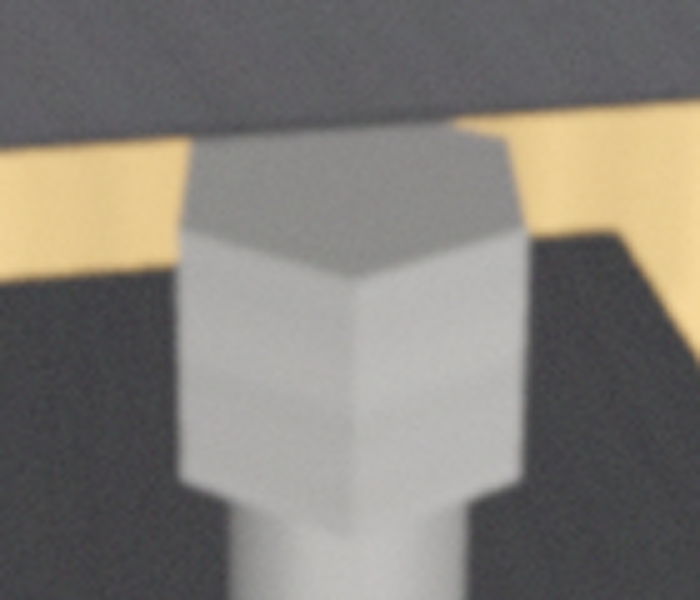

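Run:
```python
from q import *
H,R=pose(-.177)
G=H-.003*R[:,2]
ctrl.move_l(G,R,rate=.03)
for _ in range(3):
    ctrl.hold(.3); print(ctrl.read_clock(),1e3*(R.T@(ctrl.read_position()-G)),(R.T@ctrl.read_eef_rot()).round(4)[0])
p,im=snap("wrist","j_wrist"); print(proj(H,p))
h=proj(H,p).round().astype(int); x0,y0=h[0]-70,h[1]-60
cv2.imwrite("pics/j_c.png",cv2.resize(im[y0:y0+120,x0:x0+140],None,fx=5,fy=5,interpolation=cv2.INTER_CUBIC)); print(x0,y0)
```

```text
22.9083 [ 0.01127409 -0.00048603  0.01220079] [ 1. -0. -0.]
23.2083 [ 0.00260956 -0.00578824  0.00914876] [ 1.  0. -0.]
23.5083 [-0.00483619  0.01834165  0.00076074] [ 1. -0. -0.]
[319.32786528 329.0491098 ]
249 269
```

View pics/j_c.png

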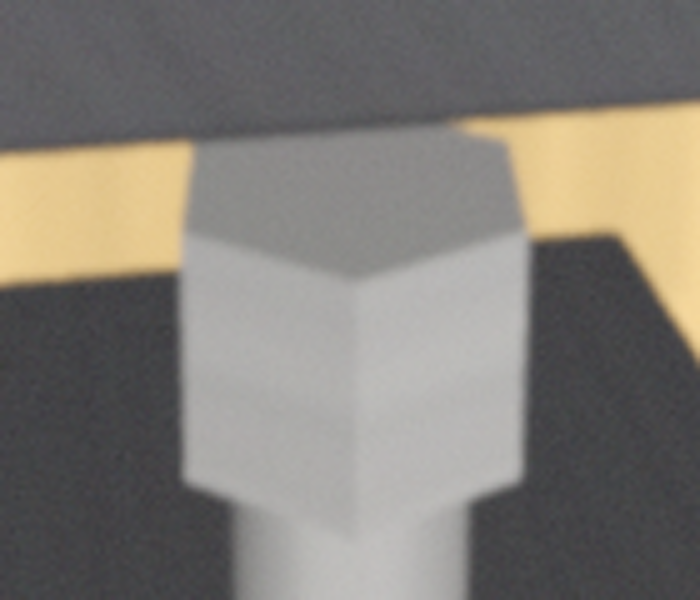

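Run:
```python
from q import *
H,R=pose(-.177); G=H-.003*R[:,2]
ctrl.grasp(); ctrl.hold(.3)
print(ctrl.read_clock(),ctrl.read_opening()*85,1e3*(R.T@(ctrl.read_position()-G)),(R.T@ctrl.read_eef_rot()).round(4)[0],ctrl.read_ft_force().round(1),ctrl.read_torque().round(2))
snap("wrist","k_wrist"); snap("top","k_top"); snap("side","k_side")
im=cv2.imread("pics/k_top.png")[120:275,205:395]
cv2.imwrite("pics/k_top_c.png",cv2.resize(im,None,fx=3.8,fy=3.8,interpolation=cv2.INTER_CUBIC))
im=cv2.imread("pics/k_side.png")[180:370,150:360]
cv2.imwrite("pics/k_side_c.png",cv2.resize(im,None,fx=3,fy=3,interpolation=cv2.INTER_CUBIC))
```

```text
24.45 23.014418326250023 [ 0.14796077  0.01283565 -0.19695364] [ 1.e+00 -1.e-04  3.e-04] [-1.1 -0.4  3.3] [-0.05  0.19 -0.12]
```

View pics/k_wrist.png

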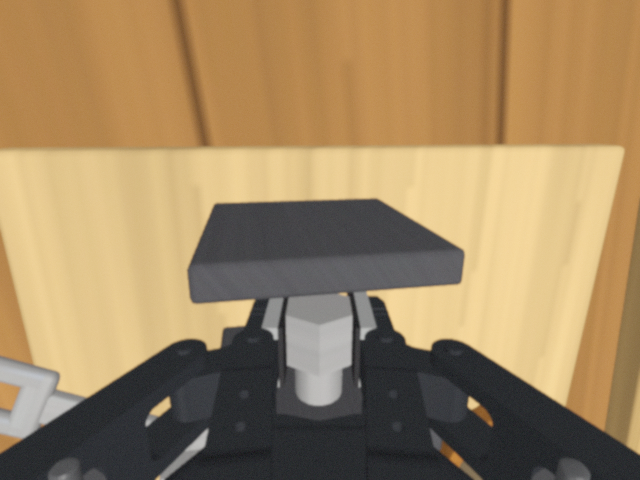

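View pics/k_top_c.png

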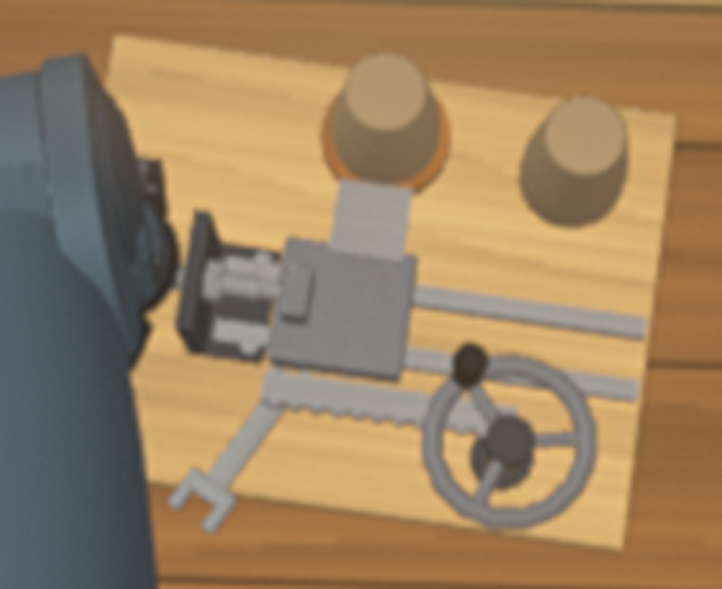

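View pics/k_side_c.png

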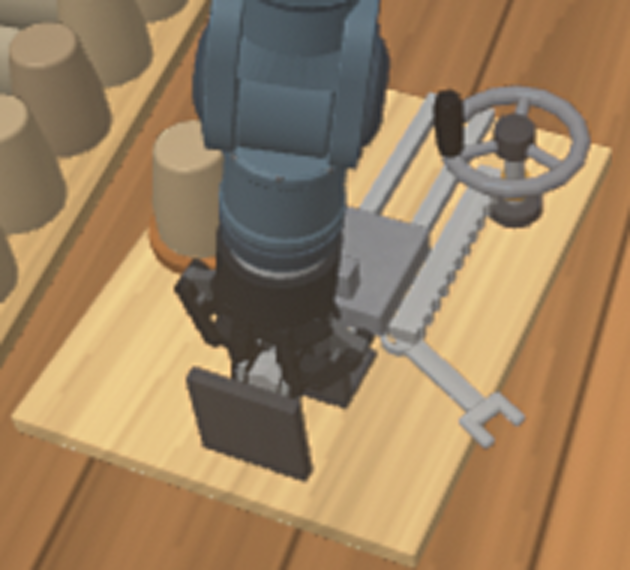

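Run:
```python
from q import *
t=lambda u,v:np.array([u/3.8+205,v/3.8+120])-.37
p=P["top"]
h=inv(ray(t(469,362),.15,p)); hub=inv(ray(t(509,441),.094,p)); print(h,hub,np.degrees(np.arctan2(*(h-np.array([-.061,-.1072]))[::-1])))
im=cv2.imread("pics/f0_wrist.png")[225:345,300:430]
cv2.imwrite("pics/f0_n.png",cv2.resize(im,None,fx=5,fy=5,interpolation=cv2.INTER_CUBIC))
# carriage front edge before/after (top), z~.05
print(inv(ray(tc(370,330),.06,p)),inv(ray(t(278,310),.06,p)))
```

```text
[-0.02347367 -0.0762494 ] [-0.05906529 -0.10960838] 39.51479625957736
[0.0170481  0.00316773] [0.01255483 0.05173052]
```

View pics/f0_n.png

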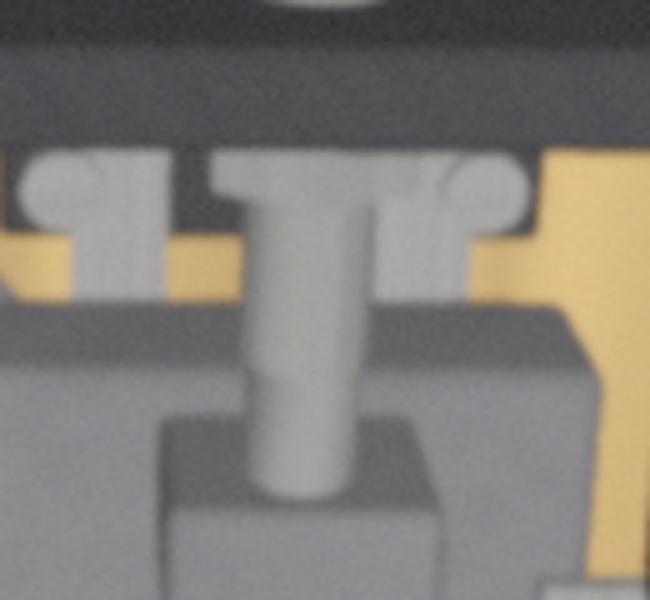

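Run:
```python
from q import *
print(ctrl.read_clock(),ctrl.read_opening()*85,ctrl.read_ft_force().round(1)); ctrl.sign_off()
```

```text
24.6 23.1040916311858 [-1.6 -1.   3.2]
the job is handed in; nothing more can be done
```

I wound the crank about 5.06 rad until the carriage stopped dead against the bolt. Then I gripped the bolt's head across two flats, with the gripper tilted to match its roll of about -0.18 rad, and handed the job in at 24.6 s still holding it.

- **Carriage:** the force at the crank rose to about 10 N at the stop. A picture taken after I let go showed no gap between nose and bolt. In the last picture the handle stood at 39.5°, where I expected about 41°.
- **Bolt grip:** just before closing, the wrist camera showed the head square between the pads. The jaws stopped at about 23 mm on the 24 mm head. The tool shifted 0.2 mm or less and the wrist force stayed below 4 N, so I take it the bolt did not turn by any amount I could see.
- **Surroundings:** the spanner and the cups on the jig's bed looked untouched in the final pictures. I did not check the other cups, the bowl, the brush or the rib again, but the arm stayed clear of them.

None of these checks failed. The only corrections were re-centring the gripper once to remove a position error of about 1 mm, and trimming its tilt slightly before closing.

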